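# Feel which stock tin is full and put it back on the stock tray

### The arm

A 6-joint arm with a two-finger parallel gripper is mounted at the origin on a cart in front of the work surface, level with it; the furniture and walls round the work are solid. World frame = base frame: x ahead of the robot, y to its left, z up, the work surface at z = 0. Lengths are in m, angles in degrees, forces in N, time in s.
With the tool pointing down it reaches from about 0.375 to 0.9 m from the base axis. Payload 3.1 kg.
Tool frame: the origin (TCP) lies at the very end of the fingers, on their centre line; the grasp point (between the pads) lies 19 mm behind it; z points along the fingers, y is the line along which they close (so a half turn about z gives the same grasp; the last joint's range is limited). The gripper opens to 87 mm and grips with 3 to 60 N. Pads are 19 mm wide; open, the fingers measure 117 mm over their backs; the gripper's body (75 mm by 190 mm) begins 51 mm behind the grasp point.
Start: joints at [-80.357, 30.224, 82.088, -0, 67.689, -10.227], TCP at [0.212, -0.588, 0.223] pointing down, gripper open.
Joint ranges: [-176.69, 176.69], [-43.24, 126.21], [12.49, 139.97], [-82, 262], [0, 151.66], [-163.58, 163.58]. Speed limits (degrees/s): [159.86, 159.86, 180, 180, 180, 180].

### API

Orientations are given as a 3x3 rotation matrix whose columns are the frame's x, y, z axes.
In Python, from rig import * gives the robot as it stands.
- The arm moves only by the tool jog_arm, never from a script. Its arguments are lists of equal length, an entry for each row: "delta_pos": the shift along the world's x, y, z in cm, a list of three; "turn": the turn about the world's z in degrees; "grip": the closure, from 0 (fully open) to 1 (shut). In form: {"delta_pos": [[x, y, z], ...], "turn": [turn, ...], "grip": [grip, ...]}. A call has 1 to 12 rows; each row is the pose to reach, as a shift and turn from the pose commanded when the call began; what a row does not reach only later rows make up. A row lasts 1/8 s, in which the tool goes at most 62.5 mm and 10.7 degrees, less where a joint would pass 70% of its speed; a pose out of reach is approached as far as the arm can. A call with a gripper value outside its range is refused whole. The fingers move at their own pace and stop on an object; the grip force is fixed at half the most. Time passes only in rows, so rows that repeat a pose let the fingers close. It gives the time, the measured TCP pose, the force, the opening and the grip force at its end, in the units of the state.
- read_state(): the state, without advancing time (a new reading comes with each control period).
- capture(name): name is "side" or "top" or "wrist"; returns a dict with "color" (384x512x3 uint8, blue, green, red), "fovy" (degrees; the focal length in pixels is half the picture's height over the tangent of half this angle, whatever the lens; pixels are square), "cx", "cy" (the principal point, pixels), "camera_from_world" (4x4, takes a point from world to camera coordinates). Camera axes: x right, y up, looking along -z (the intrinsics and any distortion apply to the point x, -y, -z); pixel columns grow to the right and rows downward; lengths in m; the calibration is good to about 2 mm. A picture is of the moment at which its call begins. There is no depth.
- hand_in(): hands the job in; it is judged then, once.
The state is a dict: "time_s": time; "joint_positions": joint angles; "qvel": joint speeds; "tau": joint torques, N m; "position": TCP position; "tcp_rot": TCP orientation; "force": force on the tool from outside, world axes, zero at the start; "moment": the same for the moment, N m; "opening": opening from 0.0 (shut) to 1.0 (fully open); "grasp_force": force on a finger pad.
Only numpy, scipy, OpenCV 4.12 (cv2) and the standard library are available. Lean on these libraries where they do the work, as an engineer would, in place of code of your own. Each camera call takes 0.05 s, during which the arm holds its last target. There are 200 camera calls.

### The job

Three closed tins that look alike stand in a row in front of the stock tray: one is full, holding a heavy transformer, the other two are as good as empty. Without lifting any of them, rock the tins up on edge a little, by five degrees or more, to feel by the weight which is the full one, then slide that one back until it stands wholly on the stock tray. Leave the two light tins standing about where they are for refilling, and disturb nothing else on the desk.

Things in the scene. Friction and masses are not known exactly. Their poses are not given: they have to be found in the camera images.
- tin_a: One of three like closed tins, bare metal, blank paper label on the near face: a box 70 deep (x) x 112 wide (y) x 66 mm high, flat sides, rounded lower seam, lid fixed on. Origin at the centre of its underside, x away from the robot through the broad faces, z up. They stand on the desk side by side, about 175 mm apart, turned up to 9 degrees; which letter stands where, and which is full, changes.
- tin_b: Another of the three like tins (as tin_a). Weights: the full tin, with a loose transformer inside, 0.78 to 0.98 kg in all; the two light ones, with a small loose motor inside, about 0.25 kg each. Nothing outside shows which. Held rocked by some 10 degrees over a long lower edge, the full one presses back with a moment of about 0.2 to 0.32 N m about that edge, a light one 0.05 to 0.11 N m.
- tin_c: The last of the three like tins (as tin_a). Friction of tins on desk and tray is 0.48 to 0.63. A push near the top of the near face that also moves upward along the face rocks a tin over its far lower edge; it settles back when let down. Touched below 30 mm by two fingertips side by side, best leaned back so that only the tips touch, it slides; pushed higher it may tip and bind.
- tray: The stock tray, fixed, aluminium sheet, at the back of the desk, long side along y. Origin on the desk, x away from the robot. Flat floor 1.6 mm thick, x -50 to +55, y -250 to +250 mm; the front edge is a bevel down to the desk at x -74, so a tin can be slid up on to it; lips 14 mm high at the back (x +55) and both ends. A tin stands wholly on the floor with its centre at x -15 to +20 mm.
- tweezers: Bystander: steel tweezers, 119 x 14 x 10 mm, lying pointing away from the robot in the gap between two tins. Origin under its middle.
- driver_green: Bystander: screwdriver with a green handle, 161 x 25 x 25 mm, lying pointing away from the robot in the other gap between two tins. Origin under its middle.
- heat_sink: Bystander: finned aluminium heat sink, 35 x 50 x 26 mm, to the right of the tins. Origin under its middle.
- plug: Bystander: black plug-in power adapter, 50 x 100 x 34 mm, to the right of the tins. Origin under its middle.

How it is judged (in metres and radians):
On the way:
1. a tin has been rocked up on edge by about five degrees or more while no tin is on the tray (angle between any of tin_a, tin_b, tin_c's own z axis and vertical above 0.075 rad and contact force between tray and anything else below 0.2 N), for 0.1 s.
At the end, for the whole second after the job is handed in: The full tin alone stands on the tray: borne by it (over 4.5 N), centre at tray x -24 to +30 mm, y within 205 mm, faces within 14 degrees of the tray's. The two light tins are off the tray, within 50 mm of their starts. All tins are upright (2 degrees) and still (((contact force between tin_a and tray above 4.5 N and x of tin_a in the frame of tray between -0.024 and 0.03 m and y of tin_a in the frame of tray between -0.205 and 0.205 m and angle between the x axis of tin_a and the x axis of tray, either way round below 0.25 rad and contact force between each of tin_b, tin_c and tray below 0.1 N and distance of each of tin_b, tin_c from where it was at the start of the episode below 0.05 m) or (contact force between tin_b and tray above 4.5 N and x of tin_b in the frame of tray between -0.024 and 0.03 m and y of tin_b in the frame of tray between -0.205 and 0.205 m and angle between the x axis of tin_b and the x axis of tray, either way round below 0.25 rad and contact force between each of tin_a, tin_c and tray below 0.1 N and distance of each of tin_a, tin_c from where it was at the start of the episode below 0.05 m) or (contact force between tin_c and tray above 4.5 N and x of tin_c in the frame of tray between -0.024 and 0.03 m and y of tin_c in the frame of tray between -0.205 and 0.205 m and angle between the x axis of tin_c and the x axis of tray, either way round below 0.25 rad and contact force between each of tin_a, tin_b and tray below 0.1 N and distance of each of tin_a, tin_b from where it was at the start of the episode below 0.05 m)) and angle between each of tin_a, tin_b, tin_c's own z axis and vertical below 0.04 rad and linear speed of each of tin_a, tin_b, tin_c below 0.02 m/s); the robot touches nothing.
It fails at once if a tin is tipped by more than about 34 degrees or knocked over (angle between any of tin_a, tin_b, tin_c's own z axis and vertical above 0.6 rad).
It fails at once if a tin is lifted: its underside's centre more than 50 mm above the desk (height (world z) of any of tin_a, tin_b, tin_c above 0.05 m).
It fails at once if the tweezers, screwdriver, heat sink or plug adapter is pushed more than 40 mm (distance of any of tweezers, driver_green, heat_sink, plug from where it was at the start of the episode above 0.04 m).
It also fails if it takes over 69 s, if anything falls off the work surface, if the arm or the gripper's body presses on something with over 40 N, if the wrist force passes 120 N, or if a joint passes its speed limit or range.

## Working session

There is one attempt and no reset: what is moved stays moved. The work goes in short steps, Python scripts to look and compute and a tool call to move; the robot and the scene stay as the last step left them, time stands still between calls to the robot, and variables do not carry over. Pictures are saved under pics/ and viewed, at most 10 in all, crops included, and the job is handed in when it is done.

Besides the shell and the picture viewer there is one more tool, called after "Call:" as name(argument=value, ...), one argument or row to a line, values as JSON. jog_arm: Moves the arm, as the interface text tells. Its arguments: {"type":"object","properties":{"delta_pos":{"type":"array"},"turn":{"type":"array"},"grip":{"type":"array"}},"required":["delta_pos","turn","grip"]}

```bash
ls; mkdir -p pics
python3 - <<'E'
from rig import *
import cv2
for n in ("top","side"):
    c=capture(n); cv2.imwrite(f"pics/{n}0.png",cv2.resize(c["color"],(800,600),interpolation=cv2.INTER_CUBIC))
    print(n,c["fovy"],c["cx"],c["cy"],c["camera_from_world"],[k for k in c])
s=read_state(); print(s)
E
```

```text
pics
top 47.51115812387167 258.79936743937145 199.51954262394497 [[-5.88919851e-03 -9.99982439e-01  6.63150192e-04 -1.51960418e-01]
 [ 9.91488296e-01 -5.75291735e-03  1.30068685e-01 -5.52779834e-01]
 [-1.30062586e-01  1.42350596e-03  9.91504764e-01 -9.38793750e-01]
 [ 0.00000000e+00  0.00000000e+00  0.00000000e+00  1.00000000e+00]] ['color', 'fovy', 'cx', 'cy', 'camera_from_world']
side 42.93482991854959 254.68394115726178 188.95020340262505 [[-0.96288888 -0.26900885 -0.02189181  0.48403887]
 [ 0.11297272 -0.47537747  0.87249838 -0.16028293]
 [-0.24511666  0.83764581  0.48812634 -0.89971322]
 [ 0.          0.          0.          1.        ]] ['color', 'fovy', 'cx', 'cy', 'camera_from_world']
{'time_s': 0.1, 'joint_positions': array([-8.03565808e+01,  3.02733169e+01,  8.21485049e+01, -2.21031967e-06,
        6.76890646e+01, -1.02278129e+01]), 'qvel': array([ 0.06989854, -0.02043755, -0.17261912, -0.01703727, -0.03342436,
       -0.12261606]), 'tau': array([-7.50675281e-04, -4.40984559e+01, -1.77150965e+01,  6.34814962e-02,
        5.33353805e-02, -3.64891775e-05]), 'position': array([ 0.21235361, -0.58712596,  0.22167594]), 'tcp_rot': array([[ 9.40458962e-01,  3.39907099e-01, -3.24234126e-04],
       [ 3.39907080e-01, -9.40457089e-01,  1.90797899e-03],
       [ 3.43607320e-04, -1.90458541e-03, -9.99998127e-01]]), 'force': array([ 0.19841201, -0.75880822, -0.22900081]), 'moment': array([-0.03016636, -0.05104121, -0.02698367]), 'grasp_force': 0.0, 'opening': 1.0031720150243677}
```

View pics/top0.png

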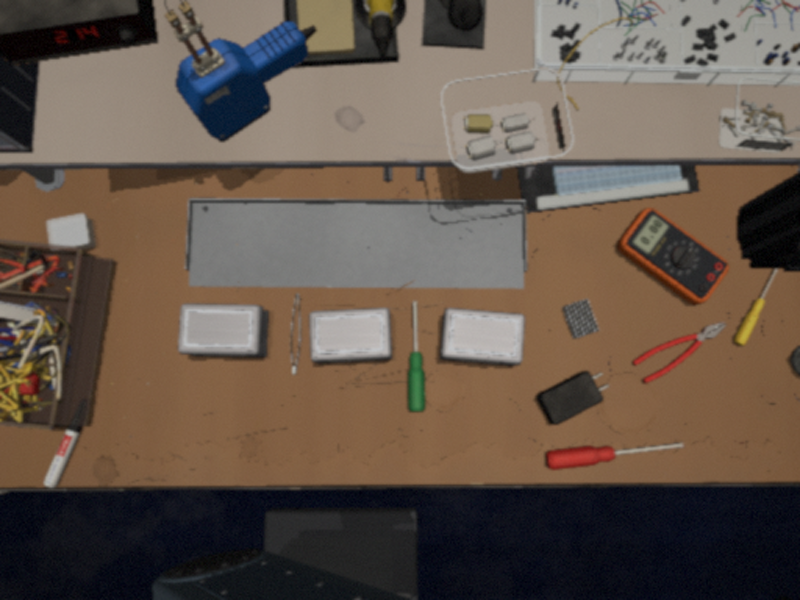

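View pics/side0.png

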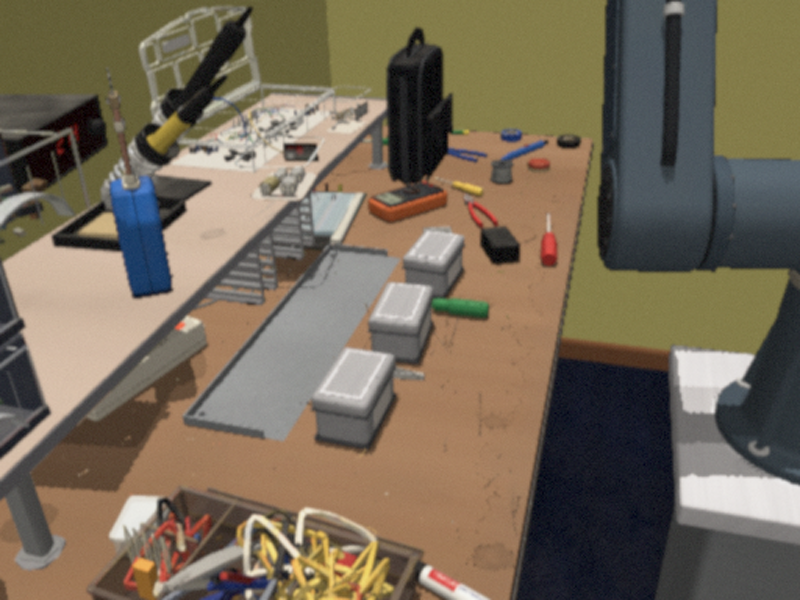

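```bash
cat > h.py <<'E'
import numpy as np, cv2
from rig import *
def cam(n):
    c=capture(n); f=192/np.tan(np.radians(c["fovy"]/2)); return c,f
def px2w(c,f,u,v,z):
    T=c["camera_from_world"]; R=T[:3,:3]; o=-R.T@T[:3,3]
    d=R.T@np.array([(u-c["cx"])/f,-(v-c["cy"])/f,-1]); return o+d*(z-o[2])/d[2]
def crop(n,x0,x1,y0,y1,k,out):
    c,f=cam(n); cv2.imwrite(out,cv2.resize(c["color"][y0:y1,x0:x1],None,fx=k,fy=k,interpolation=cv2.INTER_CUBIC)); return c,f
E
python3 - <<'E'
from h import *
crop("top",110,345,120,270,3.4,"pics/topc.png")
E
```

```text
(no output)
```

View pics/topc.png

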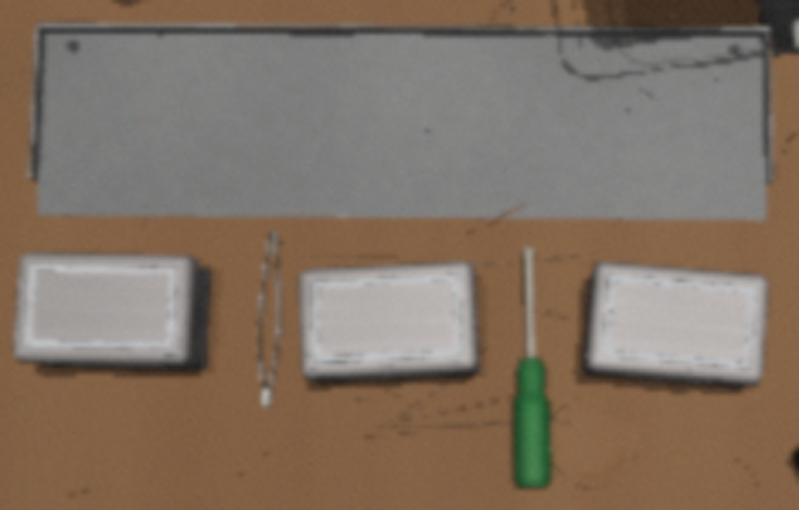

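Run:
```python
from h import *
c,f=cam("top")
P=lambda p,z: px2w(c,f,110+p[0]/3.4-.35,120+p[1]/3.4-.35,z)[:2]
for n,q in dict(L=[(20,256),(192,257),(190,364),(14,360)],M=[(300,271),(472,263),(477,372),(306,379)],R=[(595,264),(766,277),(761,381),(587,371)]).items():
    w=np.array([P(p,.064) for p in q]); r=(w[0]-w[1]+w[3]-w[2])/2
    d=(w[0]-w[3]+w[1]-w[2])/2
    print(n,w.mean(0).round(4),"yaw(wide)",np.degrees(np.arctan2(-r[0],r[1])).round(1),"depthdir",np.degrees(np.arctan2(d[1],d[0])).round(1),np.linalg.norm(r).round(4),np.linalg.norm(d).round(4), "near corners",w[2:].round(3).tolist())
for p,z in [((38,214),0),((766,218),0),((38,27),.014),((768,27),.014),((272,233),.005),((265,405),.005),((528,247),.01),((532,360),.01),((532,487),.01),((514,440),.012),((550,440),.012)]: print(p,P(p,z).round(4))
```

```text
L [0.5257 0.1014] yaw(wide) -1.2 depthdir -0.5 0.1107 0.0675 near corners [[0.49, 0.046], [0.494, 0.157]]
M [ 0.517  -0.0798] yaw(wide) 2.2 depthdir 3.1 0.1091 0.0694 near corners [[0.484, -0.136], [0.48, -0.028]]
R [ 0.5146 -0.2631] yaw(wide) -4.2 depthdir -4.7 0.1098 0.0675 near corners [[0.478, -0.315], [0.484, -0.205]]
(38, 214) [0.5983 0.166 ]
(766, 218) [ 0.5926 -0.3329]
(38, 27) [0.7261 0.1661]
(768, 27) [ 0.7233 -0.3355]
(272, 233) [0.5834 0.0047]
(265, 405) [0.4667 0.0076]
(528, 247) [ 0.572  -0.1695]
(532, 360) [ 0.4955 -0.1715]
(532, 487) [ 0.4113 -0.1709]
(514, 440) [ 0.4422 -0.1591]
(550, 440) [ 0.4421 -0.183 ]
```

Call:
jog_arm(
  delta_pos=[
    [22.8,32.6,-2],
    [22.8,32.6,-2],
    [22.8,32.6,-2],
    [22.8,32.6,-2],
    [22.8,32.6,-2],
    [22.8,32.6,-2],
    [22.8,32.6,-2],
    [22.8,32.6,-10],
    [22.8,32.6,-16.5],
    [22.8,32.6,-16.5],
    [22.8,32.6,-16.5],
  ],
  turn=[-24.3,-24.3,-24.3,-24.3,-24.3,-24.3,-24.3,-24.3,-24.3,-24.3,-24.3],
  grip=[0.4,0.4,0.4,0.4,0.4,0.4,0.4,0.4,0.4,0.4,0.4],
)

```text
time_s: 1.58
position: [0.4395, -0.2609, 0.0558]
tcp_rot: [[0.997, -0.077, -0.003], [-0.077, -0.997, 0.003], [-0.003, -0.003, -1.0]]
force: [-0.0, 0.1, 0.3]
opening: 0.6
grasp_force: 0.0
```

Run:
```python
from h import *
c,f=cam("top"); d,g=cam("side")
def ray(c,f,u,v):
    T=c["camera_from_world"]; R=T[:3,:3]; return -R.T@T[:3,3], R.T@np.array([(u-c["cx"])/f,-(v-c["cy"])/f,-1])
k=1.5625
o,a=ray(c,f,0/k,165/k); _,b=ray(c,f,740/k,163/k); n=np.cross(a,b)
for u,v in [(100,370),(200,282),(300,185)]:
    p,e=ray(d,g,u/k,v/k); print((p+e*(n@(o-p))/(n@e)).round(3))
F=[]
for i in range(8): cam("top"); s=read_state(); F.append(s["force"])
print(np.mean(F,0),np.std(F,0),s["position"],s["tcp_rot"][:,0],s["opening"],s["time_s"])
```

```text
[0.729 0.285 0.159]
[0.731 0.077 0.15 ]
[ 0.728 -0.244  0.156]
[-0.00389574 -0.00011613  0.05805389] [0.40803897 0.42494712 0.33102154] [ 0.44072668 -0.2620223   0.05821989] [ 0.99700759 -0.07729647  0.00106137] 0.601793926447963 2.075
```

Call:
jog_arm(
  delta_pos=[
    [1.5,-0.1,0],
    [2.6,-0.2,0],
    [2.9,-0.2,0],
    [3.1,-0.2,0.2],
    [3.4,-0.2,0.5],
    [3.7,-0.3,0.8],
    [4.0,-0.3,1.1],
    [4.1,-0.3,1.3],
    [4.1,-0.3,1.3],
    [4.1,-0.3,1.3],
  ],
  turn=[0,0,0,0,0,0,0,0,0,0],
  grip=[0.4,0.4,0.4,0.4,0.4,0.4,0.4,0.4,0.4,0.4],
)

```text
time_s: 3.32
position: [0.4814, -0.2649, 0.0706]
tcp_rot: [[0.997, -0.077, 0.0], [-0.077, -0.997, -0.0], [0.0, 0.0, -1.0]]
force: [0.0, -0.1, -0.5]
opening: 0.601
grasp_force: 0.4
```

```bash
cat >> h.py <<'E'
def feel(name,n=10):
    F=[];M=[]
    for i in range(n): c,_=cam("side"); s=read_state(); F.append(s["force"]);M.append(s["position"])
    cv2.imwrite(name,cv2.resize(c["color"][140:290,190:310],None,fx=4,fy=4,interpolation=cv2.INTER_CUBIC))
    print(np.mean(F,0).round(2),np.mean(M,0).round(4),s["time_s"])
E
python3 -c "
from h import *
feel('pics/rockR.png')"
```

```text
[-1.24 -0.32  0.1 ] [ 0.4814 -0.2649  0.0705] 3.825
```

View pics/rockR.png

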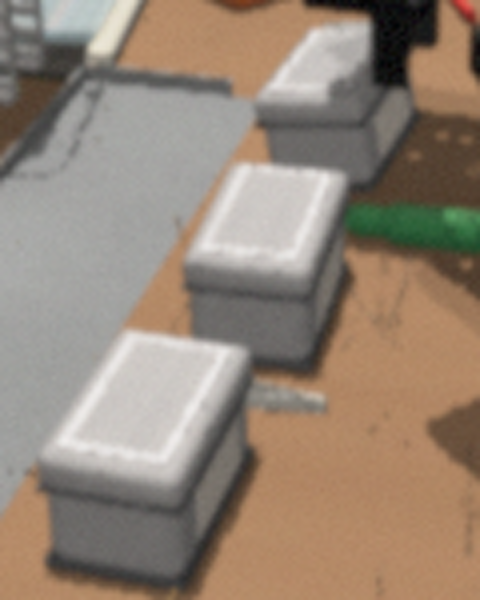

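Call:
jog_arm(
  delta_pos=[
    [-0.4,0,-0.5],
    [-0.8,0,-1.0],
    [-1.2,0.1,-1.3],
    [-2.5,0.2,-1.3],
    [-4.0,0.3,-0.5],
    [-4.5,6.5,5],
    [-4.5,12,5],
    [-4.0,18.5,5],
    [-4.0,18.5,0],
    [-4.0,18.5,-1.3],
    [-4.0,18.5,-1.3],
  ],
  turn=[0,0,0,0,0,3.5,7,7,7,7,7],
  grip=[0.4,0.4,0.4,0.4,0.4,0.4,0.4,0.4,0.4,0.4,0.4],
)

```text
time_s: 5.2
position: [0.441, -0.0804, 0.0574]
tcp_rot: [[0.999, 0.044, -0.001], [0.044, -0.999, 0.0], [-0.001, -0.001, -1.0]]
force: [-0.0, 0.4, -0.4]
opening: 0.601
grasp_force: 0.0
```

Call:
jog_arm(
  delta_pos=[
    [1.5,0.1,0],
    [2.7,0.1,0],
    [3.1,0.1,0],
    [3.3,0.1,0.2],
    [3.6,0.2,0.5],
    [3.9,0.2,0.8],
    [4.2,0.2,1.1],
    [4.3,0.2,1.3],
    [4.3,0.2,1.3],
    [4.3,0.2,1.3],
  ],
  turn=[0,0,0,0,0,0,0,0,0,0],
  grip=[0.4,0.4,0.4,0.4,0.4,0.4,0.4,0.4,0.4,0.4],
)

```text
time_s: 6.45
position: [0.4844, -0.0776, 0.0705]
tcp_rot: [[0.999, 0.045, -0.0], [0.045, -0.999, 0.0], [-0.0, -0.0, -1.0]]
force: [-2.7, -0.0, -1.4]
opening: 0.602
grasp_force: 1.2
```

```bash
python3 -c "
from h import *
feel('pics/rockM.png')"
```

```text
[-2.57  0.51 -1.1 ] [ 0.4843 -0.0777  0.0705] 6.95
```

View pics/rockM.png

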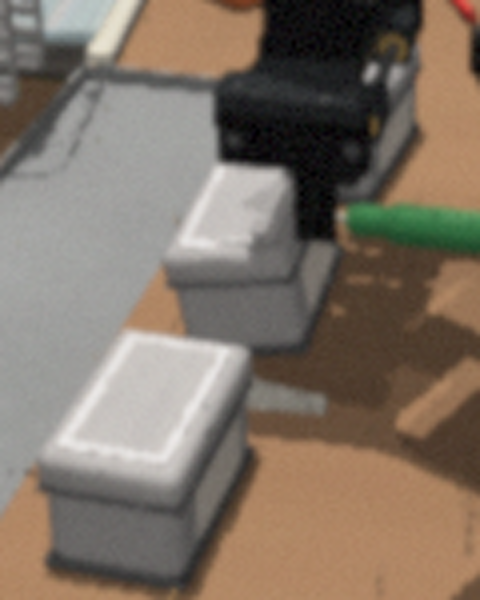

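Call:
jog_arm(
  delta_pos=[
    [-0.4,0,-0.5],
    [-0.8,0,-1.0],
    [-1.2,-0.1,-1.3],
    [-2.5,-0.2,-1.3],
    [-3.5,-0.2,-1.3],
    [-3.5,-0.2,-5.7],
    [-3.5,-0.2,-5.7],
    [-3.5,-0.2,-5.7],
  ],
  turn=[0,0,0,0,0,0,0,0],
  grip=[0.4,0.4,0.4,0.4,0.4,0.3,0.3,0.3],
)

```text
time_s: 7.95
position: [0.4497, -0.0799, 0.0142]
tcp_rot: [[0.999, 0.045, 0.001], [0.045, -0.999, -0.0], [0.001, 0.0, -1.0]]
force: [-0.0, 0.7, -0.1]
opening: 0.697
grasp_force: 0.0
```

```bash
python3 -c "
from h import *
feel('pics/x.png',3)
crop('top',110,345,120,270,3.4,'pics/topd.png')"
```

```text
[ 0.07  0.26 -0.03] [ 0.4503 -0.0801  0.0148] 8.1
```

View pics/topd.png

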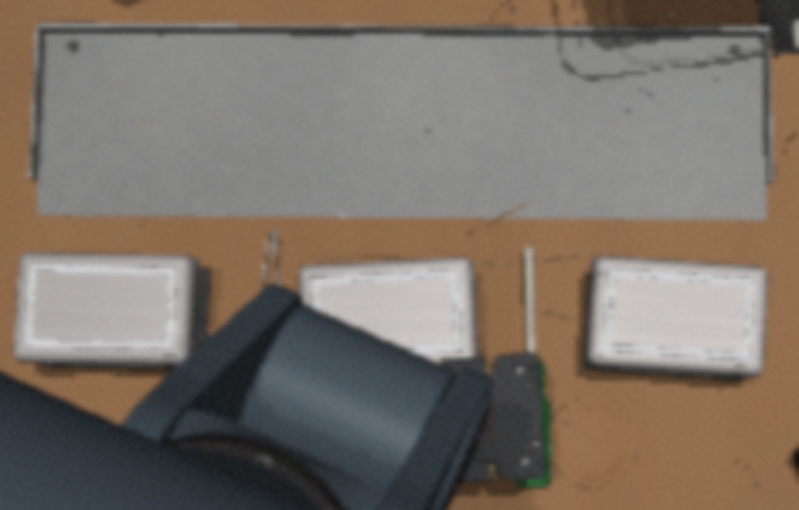

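Call:
jog_arm(
  delta_pos=[
    [1.2,0,0],
    [2.1,0,0],
    [2.7,0,0],
    [3.4,0,0],
    [4.1,0,0],
    [4.9,0,0],
    [5.7,0,0],
    [6.5,0,0],
    [7.3,0,0],
    [8.1,0,0],
    [8.9,0,0],
    [9.5,0,0],
  ],
  turn=[0,0,0,0,0,0,0,0,0,0,0,0],
  grip=[0.3,0.3,0.3,0.3,0.3,0.3,0.3,0.3,0.3,0.3,0.3,0.3],
)

```text
time_s: 9.65
position: [0.5385, -0.0777, 0.0129]
tcp_rot: [[0.999, 0.046, -0.013], [0.046, -0.999, 0.004], [-0.013, -0.004, -1.0]]
force: [-8.2, -1.0, 4.1]
opening: 0.701
grasp_force: 4.5
```

```bash
python3 -c "
from h import *
feel('pics/push1.png',3)"
```

```text
[-4.44  1.12  0.17] [ 0.5412 -0.0783  0.0129] 9.8
```

View pics/push1.png

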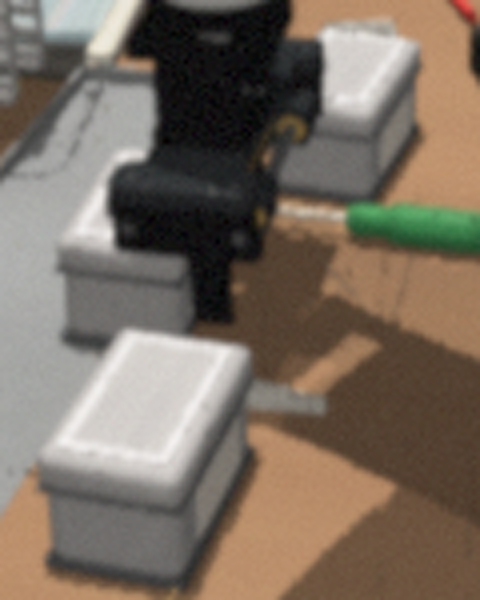

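Call:
jog_arm(
  delta_pos=[
    [0.8,0,0],
    [1.6,0,0],
    [2.4,0,0],
    [3.2,0,0],
    [4.0,0,0],
    [4.8,0,0],
    [5.6,0,0],
    [6.4,0,0],
    [7.2,0,0],
    [7.8,0,0],
    [8.2,0,0],
    [8.2,0,0],
  ],
  turn=[0,0,0,0,0,0,0,0,0,0,0,0],
  grip=[0.3,0.3,0.3,0.3,0.3,0.3,0.3,0.3,0.3,0.3,0.3,0.3],
)

```text
time_s: 11.3
position: [0.6245, -0.0792, 0.0133]
tcp_rot: [[0.999, 0.045, -0.005], [0.045, -0.999, 0.001], [-0.005, -0.001, -1.0]]
force: [-5.2, 0.5, 2.5]
opening: 0.699
grasp_force: 2.7
```

Call:
jog_arm(
  delta_pos=[
    [-1,0,0],
    [-3,0,0],
    [-7,0,0],
    [-12,0,0],
    [-16,0,4],
    [-16,0,10],
    [-16,-6,16],
    [-16,-12,16],
    [-16,-18,16],
    [-18,-24,16],
    [-20,-30,16],
    [-20,-30,16],
  ],
  turn=[0,0,0,0,0,0,0,0,0,0,0,0],
  grip=[0.3,0.3,0.3,0.3,0.3,0.3,0.3,0.3,0.3,0.3,0.3,0.3],
)

```text
time_s: 12.8
position: [0.4258, -0.3847, 0.1739]
tcp_rot: [[0.999, 0.04, 0.002], [0.04, -0.999, -0.004], [0.002, 0.004, -1.0]]
force: [0.5, 1.4, 1.2]
opening: 0.7
grasp_force: 0.0
```

```bash
python3 -c "
from h import *
feel('pics/x.png',2)
crop('top',110,345,120,270,3.4,'pics/tope.png')"
```

```text
[ 0.69 -0.04 -0.72] [ 0.4258 -0.3827  0.1735] 12.9
```

View pics/tope.png

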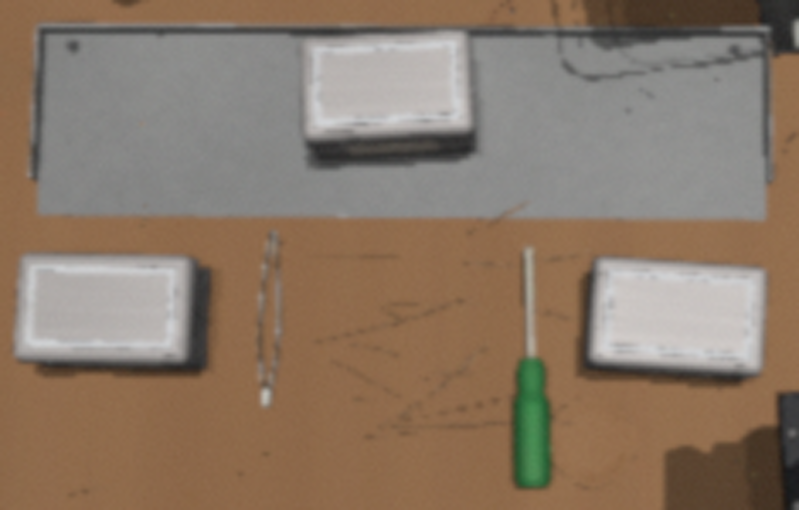

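Run:
```python
from h import *
c,f=cam("top")
p=px2w(c,f,110+388/3.4-.35,120+86/3.4-.35,.066); print(p)
if .655<p[0]<.688: print(hand_in())
```

```text
[ 0.66961228 -0.07872471  0.066     ]
the job is handed in; nothing more can be done
None
```

The middle tin was the full one: rocked, it pressed back with about 0.26 N m, against about 0.09 for the right tin, and I took the left tin as light by elimination without rocking it. It now stands on the stock tray about 1 mm from the tray's centre line. The light tins and other things on the desk are about where they were, and the job is handed in, though no verdict came back.

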